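# Put four swapped bench things back in their own places

## Task

The four things on the luthier's bench stand in each other's places: put the glue pot on the hotplate, the varnish jar in the drip tray, the block plane lengthways on its rest and the gluing weight on the glue-up, each set down in the middle of its place. As every place is taken, start by parking one of them on the empty cork mat, and use the mat again if you need it. Keep the four things upright and leave the glass of brushes standing where it is.

Things in the scene. Friction and masses are not known exactly. Their poses are not given: they have to be found in the camera images.
- glue_pot: Lidded copper glue pot, standing upright: round body 60 mm across and 46 mm high, a rolled rim 66 mm across from 46 to 50 mm, a low domed lid (fixed on, 31 mm radius) and a small black knob 14 mm across whose top is at 69 mm. About 0.3 kg. Grip the body below the rim. Origin: centre of its underside, z up. It belongs on the hotplate.
- varnish_jar: Amber glass varnish jar with a black screw cap (fixed on), standing upright: a straight round cylinder 54 mm across, 74 mm high, the cap being the top 14 mm. About 0.25 kg. Origin: centre of its underside, z up. It belongs in the drip tray.
- block_plane: Small steel block plane lying on its sole, 96 mm long (its x), 42 mm wide (its y); flat side cheeks 30 mm high over the middle 70 mm of the length, 42 mm over their outer faces; wooden front knob 32 mm high at x = +36 mm; sloping brass cap behind it up to 45 mm high. About 0.4 kg. Grip it across the cheeks. Origin: centre of the sole's underside, z up. Belongs on the plane rest, lengthways.
- glue_weight: Steel gluing weight, standing upright: a plain round disc 64 mm across and 26 mm high, a neck 18 mm across from 26 to 35 mm, and on it a round bright grip 28 mm across from 35 mm to the top at 60 mm. About 0.6 kg. Origin: centre of its underside, z up. It belongs on the glue-up.
- hotplate: Home of the glue pot. Flat round electric hotplate fixed to the bench: 130 mm across, black top surface 16 mm above the bench, with a grey control tab (12 mm high) that sticks out to 90 mm from the centre on its -x side. Origin: its centre, at bench level, so its top is at z = 16 mm.
- drip_tray: Home of the varnish jar. Square steel drip tray fixed to the bench, 136 mm outside; inner floor 128 mm square, 16 mm above the bench; rim 4 mm thick, 6 mm above the floor. Origin: its centre, at bench level.
- plane_rest: Home of the block plane. Oblong dark wooden board fixed to the bench, 170 mm (its x) by 84 mm (its y), top 16 mm above the bench, with a light cleat 8 mm wide and 6 mm high across each end (154 mm free between them). Origin: its centre, at bench level.
- glue_up: Home of the glue weight. Glued joint fixed to the bench: two light spruce boards edge to edge, together 124 mm square, the dark joint line along its x through the middle, top 16 mm above the bench; a dark steel bar 150 mm long, 14 mm wide and 22 mm high stands along each outer side parallel to the joint (122 mm free between the bars). Origin: its centre, at bench level.
- cork_mat: The free parking spot, empty at the start. Plain oblong cork slab fixed to the bench, 130 mm (its x) by 100 mm (its y), top 16 mm above the bench. Origin: its centre, at bench level.
- brush_glass: Bystander: clear glass 68 mm across and 70 mm high, with three brushes leaning in it up to 130 mm high, standing loose on the bench among the places. Origin: centre of its underside, z up. To be left alone.
Not all that is in view belongs to the job. What is shaped like the drip_tray but pink or yellow is not meant.

How it is judged:
By the outcome, as a careful person would: the job done as asked, in the order asked, and still so for the second after the job is handed in, with the robot touching nothing.
It also fails if it takes over 141 s, if anything falls off the work surface, if the arm or the gripper's body presses on something with over 40 N, if the wrist force passes 120 N, or if a joint passes its speed limit or range.

## Robot

A 7-joint arm with a two-finger parallel gripper is mounted at the origin on the work surface. World frame = base frame: x ahead of the robot, y to its left, z up, the work surface at z = 0. Lengths are in m, angles in rad, forces in N, time in s.
With the tool pointing down it reaches from about 0.425 to 0.95 m from the base axis. Payload 16.7 kg.
Tool frame: the origin (TCP) lies at the very end of the fingers, on their centre line; the grasp point (between the pads) lies 19 mm behind it; z points along the fingers, y is the line along which they close (so a half turn about z gives the same grasp; the last joint's range is limited). The gripper opens to 94 mm and grips with 3 to 60 N. Pads are 16 mm wide; open, the fingers measure 119 mm over their backs; the gripper's body (75 mm by 177 mm) begins 78 mm behind the grasp point.
Start: joints at [-1.49, 0.426, 0.074, 1.606, -0.034, 1.111, -0.067], TCP at [0.154, 0.657, 0.182] pointing down, gripper open.
Joint ranges: [-2.85, 2.85], [-0.5, 2.14], [-1.23, 1.37], [0.21, 2.46], [-1.02, 4.16], [0.16, 2.05], [-2.73, 2.73]. Speed limits (rad/s): [1.89, 1.89, 2.39, 2.39, 3.01, 3.01, 3.01].

## Interface

Orientations are given as a unit quaternion [x, y, z, w].
In Python, from workcell import status, vision, ctrl gives the robot as it stands.
- The arm moves only by the tool step_arm, never from a script. Its argument "steps" is text: rows parted by semicolons, each of 5 numbers parted by spaces: the closure, from -1 (fully open) to 1 (shut), then the shift along the world's x, y, z in cm, then the turn about the world's z in rad. A call has 1 to 8 rows; each row shifts and turns the commanded pose from where the row before left it; what a row does not reach is not made up. A row lasts 1/8 s, in which the tool goes at most 62.5 mm and 10.7 degrees, less where a joint would pass 70% of its speed; a pose out of reach is approached as far as the arm can. A call is refused whole if a number of a shift passes 6.25 or a number of a turn 0.188, either way. A call with a gripper value outside its range is refused whole. The fingers move at their own pace and stop on an object; "force" is the grip in N (left out, the last holds). Time passes only in rows, so rows that do not move let the fingers close. It gives the time, the measured TCP pose, the force, the opening and the grip force at its end, in the units of the state.
- status.state(): the state, without advancing time (a new reading comes with each control period).
- vision.read_camera(name): name is "scene" or "top" or "wrist"; returns (picture, depth): 480x640x3 uint8, red, green, blue; 480x640 float32, m along the optical axis (not along the pixel's ray), 0 where there is no reading.
- vision.camera_model(name): a dict with "intrinsics" (3x3 intrinsics, pixels), "k1" (the pictures are not rectified: a ray, as slopes to the right and down, at radius r is drawn at 1 + k1 r^2 times it, then the intrinsics apply), "view" (4x4, takes a point from world to camera coordinates); the wrist camera has in their place "mount" (4x4, takes a point from camera to tool coordinates, whose origin is the TCP and whose axes are the flange's). Camera axes: x right, y up, looking along -z (the intrinsics and any distortion apply to the point x, -y, -z); pixel columns grow to the right and rows downward; lengths in m; the calibration is good to about 2 mm. A picture is of the moment at which its call begins: read the wrist's pose just before it. camera_model takes no time and is no camera call.
- ctrl.hand_in(): hands the job in; it is judged then, once.
The state is a dict: "clock": time; "joints": joint angles; "qvel": joint speeds; "effort": joint torques, N m; "ee_pos": TCP position; "tcp_rot": TCP orientation; "contact_force": force on the tool from outside, world axes, zero at the start; "wrist_torque": the same for the moment, N m; "grip_width": opening from 0.0 (shut) to 1.0 (fully open); "grasp_force": force on a finger pad.
Only numpy, scipy, OpenCV 4.12 (cv2) and the standard library are available. Lean on these libraries where they do the work, as an engineer would, in place of code of your own. Each camera call takes 0.05 s, during which the arm holds its last target. There are 200 camera calls.

## Working session

There is one attempt and no reset: what is moved stays moved. The work goes in short steps, Python scripts to look and compute and a tool call to move; the robot and the scene stay as the last step left them, time stands still between calls to the robot, and variables do not carry over. Pictures are saved under pics/ and viewed, at most 14 in all, crops included, and the job is handed in when it is done.

Besides the shell and the picture viewer there is one more tool, called after "Call:" by a JSON object that holds its "op" and its "data". step_arm: Moves the arm, as the interface text tells. Its arguments: {"type":"object","properties":{"steps":{"type":"string"},"force":{"type":"number"}},"required":["steps"]}

```bash
ls; mkdir -p pics
python3 - <<'E'
from workcell import status, vision, ctrl
import cv2
print(status.state())
for n in("scene","top"):
    p,d=vision.read_camera(n); cv2.imwrite(f"pics/{n}0.png",p[:,:,::-1]); print(vision.camera_model(n))
import numpy as np
    
print(vision.camera_model("wrist"))
E
```

```text
pics
{'clock': 0.0, 'joints': array([-1.48951363,  0.42671634,  0.07384452,  1.60660032, -0.03415164,
        1.11078613, -0.06709607]), 'qvel': array([-0.00045407,  0.00034922, -0.00031696,  0.00190497, -0.00038646,
        0.00056614,  0.00175565]), 'effort': array([ 5.44882041e-04, -9.35800910e+01,  3.66685018e+00, -4.54208779e+01,
       -4.87476226e-02,  1.97955599e-02,  8.96708184e-05]), 'ee_pos': array([0.15430395, 0.65665223, 0.18118882]), 'tcp_rot': array([ 1.15157613e-01,  9.93347035e-01, -6.23756399e-04, -5.08416204e-05]), 'contact_force': array([ 0.88202966,  0.23880709, -0.07324702]), 'wrist_torque': array([-0.0194418 , -0.03717767, -0.00367983]), 'grasp_force': 0.0, 'grip_width': 0.9997379239410302}
{'intrinsics': array([[507.5454405 ,   0.        , 324.24099841],
       [  0.        , 507.5454405 , 238.19554195],
       [  0.        ,   0.        ,   1.        ]]), 'k1': -0.04912344114428029, 'view': array([[-0.82148048,  0.57011471, -0.01179164,  0.4421725 ],
       [-0.45032052, -0.63590521,  0.6267663 ,  0.12158305],
       [ 0.34983033,  0.5201863 ,  0.77911806, -1
[... 375 characters left out ...]
  0.21245718, -0.46691959],
       [-0.21230963, -0.00998972,  0.97715138, -1.07293328],
       [ 0.        ,  0.        ,  0.        ,  1.        ]])}
{'intrinsics': array([[369.05259631,   0.        , 322.13598617],
       [  0.        , 369.05259631, 239.26409818],
       [  0.        ,   0.        ,   1.        ]]), 'k1': -0.07089517053334587, 'mount': array([[ 1.17668011e-03,  9.60182470e-01,  2.79371150e-01,
         8.19567471e-02],
       [ 9.99998882e-01, -8.71940136e-04, -1.21507592e-03,
        -1.56489013e-03],
       [-9.23099678e-04,  2.79372267e-01, -9.60182422e-01,
        -2.02555579e-01],
       [ 0.00000000e+00,  0.00000000e+00,  0.00000000e+00,
         1.00000000e+00]])}
```

View pics/top0.png

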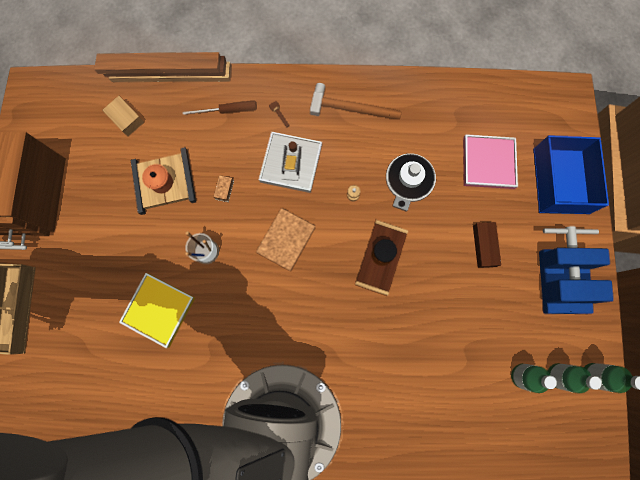

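View pics/scene0.png

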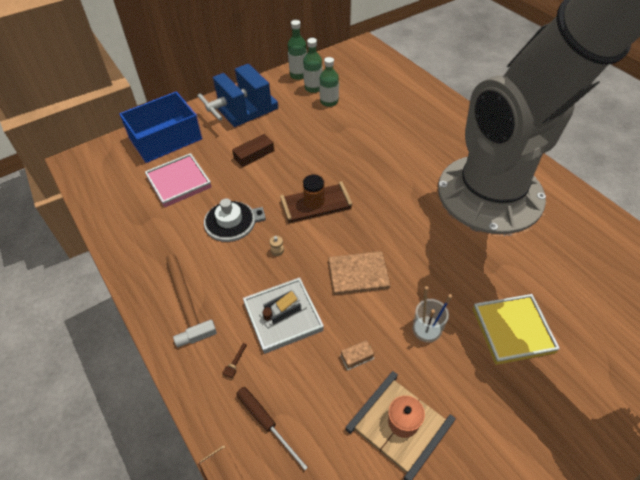

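The top view shows the pot on the glue-up (155,180), the plane in the steel tray (290,162), the weight on the hotplate (411,177), the jar on the plane rest (382,250), the free mat (286,239) and the brush glass (202,247). That makes two swaps: pot and weight, and jar and plane. Next I'll measure coarsely from the top depth.

```bash
cat > h.py <<'E'
import numpy as np, cv2
from scipy.spatial.transform import Rotation as R
from workcell import status, vision, ctrl
def shot(name):
    """picture (RGB), depth, world->image helpers"""
    m=vision.camera_model(name)
    if name=="wrist":
        s=status.state(); T=np.eye(4); T[:3,:3]=R.from_quat(s["tcp_rot"]).as_matrix(); T[:3,3]=s["ee_pos"]
        C=T@m["mount"]
    else: C=np.linalg.inv(m["view"])
    p,d=vision.read_camera(name)
    return p,d,(m["intrinsics"],m["k1"],C)
def rays(cam,uv):
    K,k1,C=cam
    n=cv2.undistortPoints(np.float64(uv).reshape(-1,1,2),K,np.float64([k1,0,0,0])).reshape(-1,2)
    v=np.c_[n[:,0],-n[:,1],-np.ones(len(n))]
    return C[:3,3],v@C[:3,:3].T      # unit optical depth
def on_plane(cam,uv,z):
    o,v=rays(cam,uv); return o+v*((z-o[2])/v[:,2])[:,None]
def cloud(cam,d):
    u,v=np.meshgrid(np.arange(640),np.arange(480)); o,r=rays(cam,np.c_[u.ravel(),v.ravel()])
    P=o+r*d.reshape(-1,1); P[d.ravel()<=0]=np.nan
    return P.reshape(480,640,3)
def rect(P):
    (c,s,a)=cv2.minAreaRect(np.float32(P[:,:2]*1000)); 
    return np.round(c,1),np.round(s,1),round(a,1)
E
python3 - <<'E'
from h import *
p,d,cam=shot("top"); P=cloud(cam,d); z=P[...,2]
print("bench z",np.nanmedian(z[300:340,400:480]),np.nanstd(z[300:340,400:480]))
for n,(u,v) in dict(glueup=(155,180),tray=(290,162),hot=(411,177),rest=(382,250),mat=(286,239),glass=(202,247),yellow=(156,310),pink=(490,160)).items():
    m=(z>0.009).astype(np.uint8); k,l=cv2.connectedComponents(m)
    q=l==l[v,u]
    if l[v,u]==0: print(n,"none");continue
    Q=P[q]; print(n,len(Q),rect(Q),"low",rect(Q[Q[:,2]<.026]) if (Q[:,2]<.026).sum()>5 else"", "zmax",np.percentile(Q[:,2],[50,99.5]).round(4))
    H=Q[Q[:,2]>.03]
    if len(H)>5: print("   high",rect(H), "top",rect(H[H[:,2]>np.percentile(H[:,2],99.)-.012]))
E
```

```text
bench z -0.0016242381880826606 0.002157885667881677
glueup 2737 (array([594.3, 332.9]), array([150.2, 153.1]), 14.0) low (array([594.3, 332.9]), array([150.2, 153.1]), 14.0) zmax [0.0176 0.0827]
   high (array([589. , 335.7]), array([64.9, 62.9]), 75.7) top (array([583.5, 332.4]), array([46.2, 45.1]), 47.4)
tray 2642 (array([6.514e+02, 2.000e-01]), array([135.1, 140.7]), 78.7) low (array([6.514e+02, 2.000e-01]), array([135.1, 140.7]), 78.7) zmax [0.0163 0.058 ]
   high (array([651.6,  -4.9]), array([42.4, 83.8]), 86.6) top (array([649.8,  -4.8]), array([39.8, 80.1]), 86.6)
hot 1925 (array([ 609.9, -304.9]), array([128.5, 147.1]), 37.7) low (array([ 609.9, -304.9]), array([128.5, 147.1]), 37.7) zmax [0.015  0.0762]
   high (array([ 615.8, -311.8]), array([61.9, 64.6]), 63.9) top (array([ 614.7, -311.6]), array([27.1, 24.6]), 86.5)
rest 2313 (array([ 402.6, -234.2]), array([ 84.6, 171.2]), 72.1) low (array([ 402.6, -234.2]), array([ 84.6, 171.2]), 72.1) zmax [0.0157 0.092 ]
   high (array([ 407.3, -233.7]), array([52.8, 53.1]), 54.8) top (array([ 407.7, -234.2]), array([52. , 53.1]), 63.4)
mat 1975 (array([445.3,   6.4]), array([100.4, 130.2]), 62.8) low (array([445.3,   6.4]), array([100.4, 130.2]), 62.8) zmax [0.0145 0.0197]
glass 586 (array([411.4, 204.5]), array([65.4, 63.6]), 46.6) low (array([410.5, 205.7]), array([64.1, 56.4]), 65.2) zmax [0.0538 0.1315]
   high (array([411.4, 204.5]), array([65.4, 63.6]), 46.6) top (array([411.5, 198.9]), array([52., 47.]), 3.2)
yellow 3141 (array([261.2, 317.5]), array([139. , 138.7]), 65.5) low (array([261.2, 317.5]), array([139. , 138.7]), 65.5) zmax [0.0156 0.025 ]
pink 2583 (array([ 663.6, -523.9]), array([140. , 139.1]), 88.3) low (array([ 663.6, -523.9]), array([140. , 139.1]), 88.3) zmax [0.0145 0.024 ]
```

Call:
{"op": "step_arm", "data": {"steps": "-1 4 -2 1 -0.137;-1 4 -2 1 -0.137;-1 4 -2 1 -0.137;-1 4 -2 1 -0.137;-1 4 -2 1 -0.137;-1 4 -2 1 -0.137;-1 4 -2 1 -0.137;-1 4 -2 1 -0.137"}}

```text
clock: 1.15
ee_pos: [0.4755, 0.4962, 0.2621]
tcp_rot: [0.618, 0.787, -0.0, -0.0]
contact_force: [-0.8, 1.2, -0.7]
grip_width: 0.993
grasp_force: 0.0
```

Run:
```python
from h import *
s=status.state(); print(s["clock"],s["joints"].round(2),s["ee_pos"].round(4))
```

```text
1.15 [-1.19  0.41  0.41  1.5  -0.17  1.27 -0.52] [0.4755 0.4962 0.2621]
```

Call:
{"op": "step_arm", "data": {"steps": "-1 3 -4.8 0 0;-1 3 -4.8 0 0;-1 3 -4.8 0 0;-1 3 -4.8 0 0"}}

```text
clock: 1.65
ee_pos: [0.5951, 0.3035, 0.2618]
tcp_rot: [0.616, 0.788, -0.0, -0.0]
contact_force: [0.6, -0.2, -0.2]
grip_width: 1.002
grasp_force: 0.0
```

```bash
cat >> h.py <<'E'
def blob(m,u=None):
    """largest connected blob of a mask (or the one holding pixel u)"""
    k,l,st,c=cv2.connectedComponentsWithStats(m.astype(np.uint8),connectivity=4)
    i=1+np.argmax(st[1:,4]); return l==i
def low(P,zlo,zhi,near,r):
    """points with zlo<z<zhi within r of near"""
    q=(P[...,2]>zlo)&(P[...,2]<zhi)&(np.hypot(P[...,0]-near[0],P[...,1]-near[1])<r)
    return blob(q)
def circ(Q):
    A=np.c_[2*Q[:,:2],np.ones(len(Q))]; a=np.linalg.lstsq(A,(Q[:,:2]**2).sum(1),rcond=None)[0]
    return (a[:2]*1000).round(1),round(1000*float(np.sqrt(a[2]+a[0]**2+a[1]**2)),1)
def outline(m):
    return max(cv2.findContours(m.astype(np.uint8),cv2.RETR_EXTERNAL,cv2.CHAIN_APPROX_NONE)[0],key=len).reshape(-1,2)
E
python3 - <<'E'
from h import *
p,d,cam=shot("wrist"); cv2.imwrite("pics/w1.png",p[:,:,::-1]); P=cloud(cam,d)
print(status.state()["ee_pos"])
m=low(P,.009,.2,(.594,.333),.15); o=outline(m); print("glueup",rect(P[m]),len(o))
m=low(P,.014,.019,(.594,.333),.15); print("boards z",np.nanmedian(P[m][:,2]),rect(P[m]))
q=low(P,.03,.2,(.589,.335),.08); Q=P[q]; print("pot",rect(Q),"zmax",Q[:,2].max())
q=low(P,.060,.069,(.589,.335),.08);print("rim",rect(P[q]))
q=low(P,.0765,.2,(.589,.335),.08);print("knob",rect(P[q]),Q[:,2].max())
E
```

```text
[0.59923324 0.29485216 0.26221946]
glueup (array([595.1, 332.7]), array([149.4, 150.5]), 14.4) 528
boards z 0.01577216042951357 (array([600.8, 333.8]), array([135.1, 123. ]), 14.4)
pot (array([588.9, 334.1]), array([65.5, 64.9]), 58.3) zmax 0.08666010218592729
rim (array([588.9, 334.1]), array([65.5, 64.9]), 58.3)
knob (array([589. , 334.3]), array([13.4, 13.4]), 36.5) 0.08666010218592729
```

View pics/w1.png

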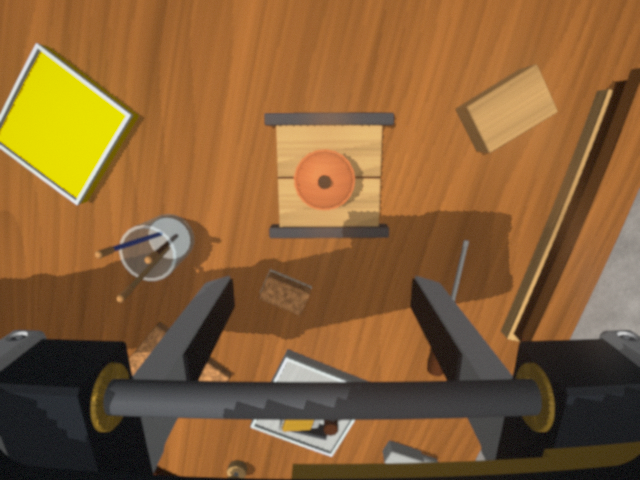

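Call:
{"op": "step_arm", "data": {"steps": "-1 0 -6 0 0;-1 0 -6 0 0;-1 0 -6 0 0;-1 0 -6 0 0;-1 0 -6 0 0;-1 0 -6 0 0;-1 0 -6 0 0;-1 0 -6 0 0"}}

```text
clock: 2.7
ee_pos: [0.5942, -0.1764, 0.2619]
tcp_rot: [0.616, 0.788, 0.0, -0.0]
contact_force: [0.4, 0.7, 1.3]
grip_width: 1.0
grasp_force: 0.0
```

Call:
{"op": "step_arm", "data": {"steps": "-1 0.5 -5 -2 0;-1 0.5 -5 -2 0;-1 0 0 0 0"}}

```text
clock: 3.08
ee_pos: [0.6025, -0.2789, 0.22]
tcp_rot: [0.618, 0.786, -0.001, -0.001]
contact_force: [-0.2, -0.2, -0.7]
grip_width: 1.001
grasp_force: 0.0
```

Run:
```python
from h import *
p,d,cam=shot("wrist"); cv2.imwrite("pics/w2.png",p[:,:,::-1]); P=cloud(cam,d)
s=status.state(); print(s["ee_pos"],s["joints"].round(2))
a=(.614,-.31)
m=low(P,.0135,.0185,a,.15); o=outline(m)
C=P[o[:,1],o[:,0]]; print("hot all",rect(P[m]))
g=np.hypot(*(C[:,:2]-np.array(a)).T); k=C[(g>.055)&(g<.075)]; print("hot circle",circ(k),len(k))
q=low(P,.03,.2,a,.08); Q=P[q]; print("weight",rect(Q),"zmax",np.percentile(Q[:,2],[50,99]))
q=low(P,.070,.085,a,.08);print("grip",rect(P[q]))
```

```text
[ 0.60345376 -0.2765116   0.2207506 ] [-0.14  0.44  0.66  1.61 -0.28  1.19  0.82]
hot all (array([ 617. , -314.1]), array([120.1, 119.5]), 8.3)
hot circle (array([ 617.4, -313.9]), 59.5) 245
weight (array([ 617.2, -312.8]), array([63.1, 63.1]), 3.0) zmax [0.04202115 0.07679323]
grip (array([ 617.1, -312.7]), array([27. , 26.9]), 14.3)
```

View pics/w2.png

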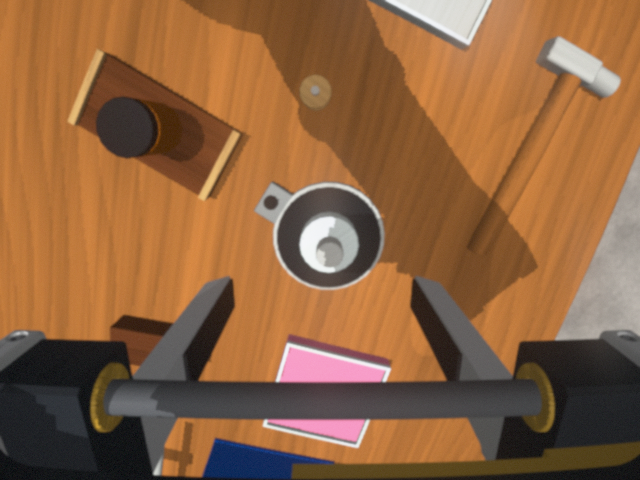

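Call:
{"op": "step_arm", "data": {"steps": "-1 1.3 -3.6 -4 0;-1 0 0 -4 0;-1 0 0 -4 0;-1 0 0 -3 0;-1 0 0 -2.4 0;-1 0 0 0 0", "force": 40}}

```text
clock: 3.88
ee_pos: [0.6172, -0.3088, 0.0467]
tcp_rot: [0.615, 0.788, -0.0, -0.001]
contact_force: [0.4, 0.1, 0.7]
grip_width: 1.001
grasp_force: 0.0
```

Call:
{"op": "step_arm", "data": {"steps": "1 0 0 0 0;1 0 0 0 0;1 0 0 0 0;1 0 0 0 0;1 0 0 0 0;1 0 0 0 0"}}

```text
clock: 4.62
ee_pos: [0.6174, -0.311, 0.0479]
tcp_rot: [0.616, 0.788, -0.0, -0.0]
contact_force: [-0.1, -0.8, 1.0]
grip_width: 0.4
grasp_force: 0.0
```

Call:
{"op": "step_arm", "data": {"steps": "1 0 0 0 0;1 0 0 0 0;1 0 0 0 0"}}

```text
clock: 5.0
ee_pos: [0.6171, -0.311, 0.0478]
tcp_rot: [0.616, 0.788, -0.0, -0.0]
contact_force: [-1.6, -0.6, 0.5]
grip_width: 0.276
grasp_force: 40.0
```

Call:
{"op": "step_arm", "data": {"steps": "1 0 0 1.5 0;1 0 0 2.5 0;1 0 0 3 0;1 0 0 3 0;1 0 0 0 0"}}

```text
clock: 5.62
ee_pos: [0.6186, -0.3116, 0.1505]
tcp_rot: [0.616, 0.788, 0.001, 0.002]
contact_force: [0.5, 0.0, -5.4]
grip_width: 0.28
grasp_force: 40.0
```

Call:
{"op": "step_arm", "data": {"steps": "1 -1.2 2.3 0 0;1 -2.9 5.3 0 0;1 -2.9 5.3 0 0;1 -2.9 5.3 0 0;1 -2.9 5.3 0 0;1 -2.6 4.7 0 0;1 -1.8 3.5 0 0;1 0 0 0 0"}}

```text
clock: 6.62
ee_pos: [0.4437, 0.0088, 0.1473]
tcp_rot: [0.614, 0.789, 0.0, -0.001]
contact_force: [-0.4, -1.1, -5.1]
grip_width: 0.279
grasp_force: 40.0
```

Call:
{"op": "step_arm", "data": {"steps": "1 0 0 -3 0;1 0 0 -3 0;1 0 0 -2 0;1 0 0 -1 0;1 0 0 -0.6 0;1 0 0 0 0"}}

```text
clock: 7.38
ee_pos: [0.4455, 0.0059, 0.0519]
tcp_rot: [0.616, 0.788, -0.0, -0.0]
contact_force: [-0.3, 0.1, -5.4]
grip_width: 0.279
grasp_force: 40.0
```

Run:
```python
from h import *
s=status.state(); print(s["ee_pos"],s["joints"].round(2),s["contact_force"])
```

```text
[0.44552585 0.00590589 0.05191827] [-0.66  0.27  0.58  2.25 -0.23  0.68  0.32] [-0.29138079  0.13014172 -5.44067929]
```

Call:
{"op": "step_arm", "data": {"steps": "1 0 0 -0.3 0;1 0 0 -0.1 0;1 0 0 0 0"}}

```text
clock: 7.75
ee_pos: [0.4457, 0.0068, 0.0484]
tcp_rot: [0.616, 0.788, 0.001, -0.0]
contact_force: [-3.2, 2.7, 6.1]
grip_width: 0.278
grasp_force: 40.0
```

Call:
{"op": "step_arm", "data": {"steps": "-0.7 0 0 0 0;-0.7 0 0 0 0;-0.7 0 0 0 0;-0.7 0 0 0 0;-0.7 0 0 4 0;-0.7 0 0 5 0;-0.7 0 0 5 0;-0.7 0 0 2 0"}}

```text
clock: 8.75
ee_pos: [0.4464, 0.0062, 0.2105]
tcp_rot: [0.616, 0.788, 0.002, 0.001]
contact_force: [0.6, 0.9, -0.5]
grip_width: 0.851
grasp_force: 0.0
```

Run:
```python
from h import *
p,d,cam=shot("wrist"); P=cloud(cam,d); s=status.state(); print(s["ee_pos"],s["grip_width"])
a=(.4455,.0064)
m=low(P,.009,.2,a,.1); print("mat",rect(P[m]))
q=low(P,.033,.2,a,.08); Q=P[q]; print("weight",rect(Q),"zmax",np.percentile(Q[:,2],[50,99]))
q=low(P,.070,.085,a,.08);print("grip",rect(P[q]))
```

```text
[0.44703301 0.00626385 0.21167013] 0.8500323822507231
mat (array([446.7,   4.3]), array([100.3, 130.7]), 62.6)
weight (array([444.8,   6.7]), array([62.5, 62.9]), 40.5) zmax [0.04205724 0.07680485]
grip (array([444.9,   6.7]), array([26.5, 27.3]), 13.8)
```

Call:
{"op": "step_arm", "data": {"steps": "-0.7 1.2 2.8 0 0;-0.7 2.4 5.5 0 0;-0.7 2.4 5.5 0 0;-0.7 2.4 5.5 0 0;-0.7 2.4 5.5 0 0;-0.7 2.1 4.8 0 0;-0.7 1.3 3.2 0 0;-0.7 0 0 0 0"}}

```text
clock: 9.8
ee_pos: [0.5867, 0.3378, 0.2048]
tcp_rot: [0.614, 0.789, -0.001, -0.0]
contact_force: [-0.2, -0.1, -0.4]
grip_width: 0.849
grasp_force: 0.0
```

Run:
```python
from h import *
p,d,cam=shot("wrist"); P=cloud(cam,d); s=status.state(); print(s["ee_pos"],s["joints"].round(2))
a=(.589,.334)
q=low(P,.060,.069,a,.08);print("rim",rect(P[q]))
q=low(P,.0765,.2,a,.08);print("knob",rect(P[q]))
q=low(P,.009,.2,a,.15);print("glueup",rect(P[q]))
```

```text
[0.58672737 0.33566336 0.20530966] [-0.96  0.44  0.49  1.59 -0.22  1.16 -0.18]
rim (array([588.7, 333.9]), array([65.4, 65.3]), 37.8)
knob (array([589.1, 334.4]), array([12.9, 13.4]), 14.4)
glueup (array([595. , 333.2]), array([150. , 150.2]), 14.4)
```

Call:
{"op": "step_arm", "data": {"steps": "-0.7 0.2 -0.1 -3 0;-0.7 0 0 -4 0;-0.7 0 0 -4 0;-0.7 0 0 -3.5 0;-0.7 0 0 -2.5 0;-0.7 0 0 -1.4 0;-0.7 0 0 0 0"}}

```text
clock: 10.72
ee_pos: [0.589, 0.3324, 0.0231]
tcp_rot: [0.616, 0.788, -0.001, -0.0]
contact_force: [0.6, -0.4, 0.7]
grip_width: 0.846
grasp_force: 0.0
```

Call:
{"op": "step_arm", "data": {"steps": "1 0 0.1 -0.1 0;1 0 0 0 0;1 0 0 0 0;1 0 0 0 0;1 0 0 0 0;1 0 0 0 0"}}

```text
clock: 11.48
ee_pos: [0.5898, 0.3345, 0.0237]
tcp_rot: [0.616, 0.788, 0.001, -0.0]
contact_force: [-2.1, 0.8, 6.4]
grip_width: 0.677
grasp_force: 40.0
```

Call:
{"op": "step_arm", "data": {"steps": "1 0 0 0.5 0;1 0 0 1 0;1 0 0 0 0"}}

```text
clock: 11.85
ee_pos: [0.59, 0.3343, 0.0389]
tcp_rot: [0.616, 0.788, 0.001, 0.0]
contact_force: [0.4, -0.9, -3.4]
grip_width: 0.679
grasp_force: 40.0
```

Run:
```python
from h import *
p,d,cam=shot("wrist"); cv2.imwrite("pics/w3.png",p[:,:,::-1]);P=cloud(cam,d); s=status.state(); print(s["ee_pos"],s["contact_force"],s["grip_width"])
p,d,cam=shot("scene"); cv2.imwrite("pics/s3.png",cv2.resize(p[330:480,330:530,::-1],None,fx=3,fy=3))
```

```text
[0.58967104 0.33423081 0.03839616] [ 0.05842664 -0.40535101 -2.37142156] 0.6790555537608424
```

View pics/s3.png

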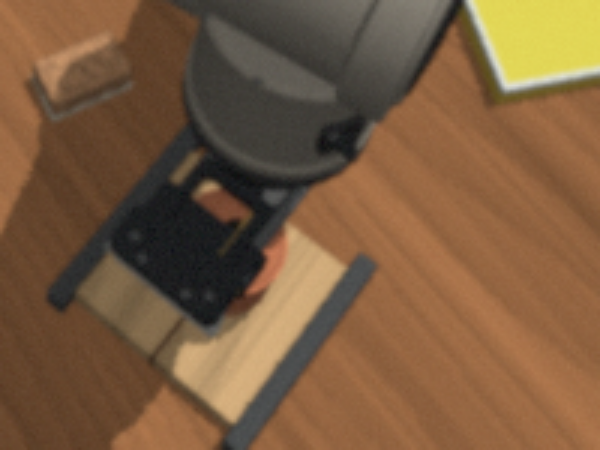

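Call:
{"op": "step_arm", "data": {"steps": "1 0 0 -0.7 0;1 0 0 -0.7 0;-0.7 0 0 0 0;-0.7 0 0 0 0;-0.7 0 0 -0.5 0;-0.7 0 0 0 0"}}

```text
clock: 12.7
ee_pos: [0.5891, 0.334, 0.0184]
tcp_rot: [0.616, 0.788, -0.0, -0.0]
contact_force: [-0.5, -0.1, -0.2]
grip_width: 0.851
grasp_force: 0.0
```

Call:
{"op": "step_arm", "data": {"steps": "1 0 0 0 0;1 0 0 0 0;1 0 0 0 0;1 0 0 0 0;1 0 0 0 0;1 0 0 0 0"}}

```text
clock: 13.45
ee_pos: [0.5894, 0.3341, 0.0189]
tcp_rot: [0.616, 0.788, -0.0, -0.0]
contact_force: [-2.0, -0.6, 2.6]
grip_width: 0.677
grasp_force: 40.0
```

Call:
{"op": "step_arm", "data": {"steps": "1 0 0 1 0;1 0 0 3 0;1 0 0 4 0;1 0 0 4 0;1 0 0 4 0;1 0 0 0 0"}}

```text
clock: 14.2
ee_pos: [0.591, 0.3347, 0.1826]
tcp_rot: [0.616, 0.788, 0.003, 0.001]
contact_force: [-0.3, -0.4, -3.1]
grip_width: 0.678
grasp_force: 40.0
```

Run:
```python
from h import *
p,d,cam=shot("wrist"); cv2.imwrite("pics/w4.png",p[:,:,::-1]); s=status.state(); print(s["ee_pos"],s["contact_force"],s["grip_width"])
```

```text
[0.58992275 0.33431177 0.18028463] [-0.11772491  0.6613932  -4.38685773] 0.6795364800007146
```

View pics/w4.png

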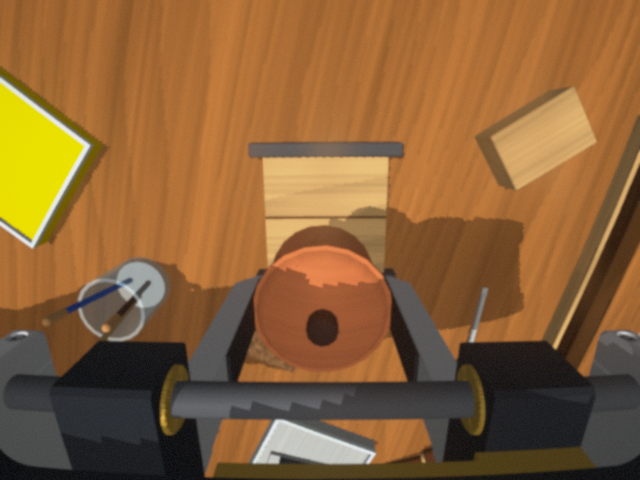

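Call:
{"op": "step_arm", "data": {"steps": "1 0.35 -3 0 0;1 0.35 -6 0 0;1 0.35 -6 0 0;1 0.35 -6 0 0;1 0.35 -6 0 0;1 0.35 -6 0 0;1 0.35 -6 0 0;1 0.35 -6 0 0"}}

```text
clock: 15.25
ee_pos: [0.6165, -0.1176, 0.1777]
tcp_rot: [0.616, 0.788, -0.001, -0.001]
contact_force: [0.1, 0.9, -3.0]
grip_width: 0.679
grasp_force: 40.0
```

Call:
{"op": "step_arm", "data": {"steps": "1 0 -6 0 0;1 0 -6 0 0;1 0 -5 0 0;1 0 -2.8 -3 0;1 0 0 -4 0;1 0 0 -4 0;1 0 0 0 0"}}

```text
clock: 16.12
ee_pos: [0.6148, -0.3127, 0.065]
tcp_rot: [0.616, 0.788, -0.001, -0.003]
contact_force: [-0.5, 0.1, -2.2]
grip_width: 0.681
grasp_force: 40.0
```

Run:
```python
from h import *
s=status.state(); print(s["ee_pos"],s["contact_force"],s["grip_width"])
p,d,cam=shot("wrist"); P=cloud(cam,d);a=(.6174,-.3139)
m=(P[...,2]>.0135)&(P[...,2]<.0185)&(np.hypot(P[...,0]-a[0],P[...,1]-a[1])<.08); m=blob(m); o=outline(m)
C=P[o[:,1],o[:,0]]; g=np.hypot(*(C[:,:2]-np.array(a)).T); k=C[(g>.057)&(g<.063)]; print("hot circle",circ(k),len(k),rect(P[m]))
```

```text
[ 0.61479618 -0.31268279  0.065004  ] [-0.51312365  0.08771462 -2.19295362] 0.6814805404342231
hot circle (array([ 616.6, -313.8]), 59.2) 298 (array([ 612.1, -295.3]), array([119.6,  81.2]), 13.3)
```

Call:
{"op": "step_arm", "data": {"steps": "1 0 0 -2 0;1 0 0 -1.3 0;1 0 0 -0.7 0;1 0 0 0 0;1 0 0 0 0"}}

```text
clock: 16.8
ee_pos: [0.6177, -0.3142, 0.0293]
tcp_rot: [0.616, 0.788, 0.0, 0.0]
contact_force: [0.2, -0.4, -3.3]
grip_width: 0.679
grasp_force: 40.0
```

Call:
{"op": "step_arm", "data": {"steps": "1 0 0 -0.5 0;1 0 0 -0.4 0;1 0 0 0 0;1 0 0 -0.1 0;1 0 0 0 0"}}

```text
clock: 17.42
ee_pos: [0.6174, -0.314, 0.019]
tcp_rot: [0.616, 0.788, -0.0, 0.0]
contact_force: [-0.3, -0.0, -2.0]
grip_width: 0.682
grasp_force: 40.0
```

Call:
{"op": "step_arm", "data": {"steps": "1 0 0 -0.1 0;1 0 0 0 0;-0.7 0 0 0 0;-0.7 0 0 0 0;-0.7 0 0 0 0;-0.7 0 0 3 0;-0.7 0 0 5 0;-0.7 0 0 6 0"}}

```text
clock: 18.42
ee_pos: [0.6169, -0.3136, 0.1586]
tcp_rot: [0.616, 0.788, -0.0, -0.001]
contact_force: [1.2, -0.0, -0.5]
grip_width: 0.849
grasp_force: 0.0
```

Call:
{"op": "step_arm", "data": {"steps": "-0.7 0 0 5 0;-0.7 0 0 0 0"}}

```text
clock: 18.68
ee_pos: [0.6191, -0.3151, 0.2121]
tcp_rot: [0.616, 0.788, 0.001, 0.003]
contact_force: [-0.3, 0.4, -0.9]
grip_width: 0.849
grasp_force: 0.0
```

Run:
```python
from h import *
p,d,cam=shot("wrist"); P=cloud(cam,d);s=status.state(); print(s["ee_pos"]);a=(.6174,-.3139)
m=blob((P[...,2]>.0135)&(P[...,2]<.0185)&(np.hypot(P[...,0]-a[0],P[...,1]-a[1])<.08)); o=outline(m)
C=P[o[:,1],o[:,0]]; g=np.hypot(*(C[:,:2]-np.array(a)).T); k=C[(g>.057)&(g<.063)]; print("hot circle",circ(k),len(k),rect(P[m]))
q=low(P,.060,.069,a,.08);print("rim",rect(P[q]),P[q][:,2].mean())
q=low(P,.0765,.2,a,.08);print("knob",rect(P[q]))
```

```text
[ 0.61813505 -0.31432766  0.20952458]
hot circle (array([ 617.2, -313.9]), 59.4) 309 (array([ 617.3, -313.8]), array([119.6, 119.2]), 64.1)
rim (array([ 616.9, -314.5]), array([65.3, 65.3]), 58.4) 0.06649409066106203
knob (array([ 616.8, -314.6]), array([13.1, 13.7]), 13.7)
```

Call:
{"op": "step_arm", "data": {"steps": "-0.7 -1.2 2.3 -1 0;-0.7 -2.9 5.4 -1 0;-0.7 -2.9 5.4 -1 0;-0.7 -2.9 5.4 -1 0;-0.7 -2.9 5.4 0 0;-0.7 -2.7 4.9 0 0;-0.7 -1.7 3.3 0 0;-0.7 0 0 0 0"}}

```text
clock: 19.73
ee_pos: [0.4438, 0.0094, 0.1671]
tcp_rot: [0.614, 0.789, -0.0, -0.001]
contact_force: [-0.2, 0.7, -0.4]
grip_width: 0.852
grasp_force: 0.0
```

Call:
{"op": "step_arm", "data": {"steps": "-0.7 0 0 -4 0;-0.7 0 0 -4 0;-0.7 0 0 -3 0;-0.7 0 0 -1 0;-0.7 0 0 0 0;-0.7 0 0 0 0"}}

```text
clock: 20.48
ee_pos: [0.4461, 0.007, 0.0487]
tcp_rot: [0.616, 0.788, 0.001, 0.0]
contact_force: [-0.5, -0.2, 0.0]
grip_width: 0.85
grasp_force: 0.0
```

Call:
{"op": "step_arm", "data": {"steps": "1 -0.1 0 0 0;1 0 0 0 0;1 0 0 0 0;1 0 0 0 0;1 0 0 0 0;1 0 0 0 0;1 0 0 0 0"}}

```text
clock: 21.35
ee_pos: [0.4448, 0.0071, 0.0479]
tcp_rot: [0.616, 0.788, 0.0, 0.0]
contact_force: [2.8, -0.0, -1.9]
grip_width: 0.281
grasp_force: 40.0
```

Call:
{"op": "step_arm", "data": {"steps": "1 0 0 0 0;1 0 0 1.5 0;1 0 0 2.5 0;1 0 0 3.5 0;1 0 0 3.5 0;1 0 0 0 0"}}

```text
clock: 22.1
ee_pos: [0.4453, 0.0072, 0.1602]
tcp_rot: [0.616, 0.788, 0.002, 0.001]
contact_force: [0.7, -0.8, -5.7]
grip_width: 0.277
grasp_force: 40.0
```

Call:
{"op": "step_arm", "data": {"steps": "1 1.4 2.8 0 0;1 2.5 5.4 0 0;1 2.5 5.4 0 0;1 2.5 5.4 0 0;1 2.5 5.4 0 0;1 2.2 4.8 0 0;1 1.4 3.4 0 0;1 0 0 0 0"}}

```text
clock: 23.1
ee_pos: [0.5932, 0.3368, 0.1547]
tcp_rot: [0.614, 0.789, -0.002, -0.001]
contact_force: [0.1, -0.8, -6.1]
grip_width: 0.278
grasp_force: 40.0
```

Call:
{"op": "step_arm", "data": {"steps": "1 0 0 -3 0;1 0 0 -3 0;1 0 0 -2 0;1 0 0 -1.5 0;1 0 0 0 0;1 0 0 0 0"}}

```text
clock: 23.85
ee_pos: [0.595, 0.3333, 0.0637]
tcp_rot: [0.616, 0.788, 0.001, 0.0]
contact_force: [-0.3, -0.2, -4.4]
grip_width: 0.278
grasp_force: 40.0
```

Run:
```python
from h import *
s=status.state(); print(s["ee_pos"],s["contact_force"])
p,d,cam=shot("wrist"); cv2.imwrite("pics/w5.png",p[:,:,::-1]); P=cloud(cam,d);a=(.595,.333)
q=low(P,.074,.085,s["ee_pos"][:2],.05); print("top",rect(P[q]))
```

```text
[0.59497399 0.33327506 0.06370842] [-0.30183796 -0.23185934 -4.43305404]
top (array([592.1, 341. ]), array([26.5, 10.8]), 13.5)
```

Lowering onto the glue-up until it touches.

Call:
{"op": "step_arm", "data": {"steps": "1 0 0 -0.7 0;1 0 0 -0.5 0;1 0 0 -0.2 0;1 0 0 0 0;1 0 0 -0.2 0;1 0 0 0 0"}}

```text
clock: 24.65
ee_pos: [0.5948, 0.3332, 0.0478]
tcp_rot: [0.616, 0.788, 0.0, -0.0]
contact_force: [-3.6, -1.5, 6.0]
grip_width: 0.273
grasp_force: 40.0
```

Call:
{"op": "step_arm", "data": {"steps": "-0.7 0 0 0 0;-0.7 0 0 0 0;-0.7 0 0 0 0;-0.7 0 0 0 0;-0.7 0 0 4 0;-0.7 0 0 5 0;-0.7 0 0 5 0;-0.7 0 0 3 0"}}

```text
clock: 25.65
ee_pos: [0.595, 0.3332, 0.2197]
tcp_rot: [0.616, 0.788, 0.001, 0.0]
contact_force: [0.0, -0.3, -0.2]
grip_width: 0.851
grasp_force: 0.0
```

Run:
```python
from h import *
p,d,cam=shot("wrist"); P=cloud(cam,d);s=status.state(); print(s["ee_pos"],s["joints"].round(2));a=(.595,.333)
q=low(P,.009,.2,a,.15);print("glueup",rect(P[q]))
q=low(P,.035,.085,a,.08);print("weight",rect(P[q]))
q=low(P,.070,.085,a,.08);print("grip",rect(P[q]),P[q][:,2].mean())
```

```text
[0.59622139 0.33379389 0.2229954 ] [-0.92  0.43  0.44  1.56 -0.2   1.19 -0.2 ]
glueup (array([595.1, 333. ]), array([149.8, 150.6]), 14.5)
weight (array([594.2, 332.5]), array([62.4, 63.5]), 14.8)
grip (array([594.4, 332.6]), array([26.8, 27. ]), 75.3) 0.07536204373121058
```

Call:
{"op": "step_arm", "data": {"steps": "-1 -0.9 -2.7 0 0.1;-1 -1.8 -5.4 0 0.13;-1 -1.8 -5.4 0 0.13;-1 -1.8 -5.4 0 0.13;-1 -1.8 -5.4 0 0.13;-1 -1.8 -5.4 0 0.13;-1 -1.8 -5.4 0 0.13;-1 -1.8 -5.4 0 0.13"}}

```text
clock: 26.7
ee_pos: [0.4586, -0.0736, 0.2169]
tcp_rot: [0.156, 0.988, 0.0, 0.0]
contact_force: [0.8, -0.7, 0.1]
grip_width: 1.0
grasp_force: 0.0
```

Call:
{"op": "step_arm", "data": {"steps": "-1 -1.8 -5.4 0 0;-1 -1.8 -5.4 0 0;-1 -1.5 -4.4 0 0;-1 0 -1 0 0;-1 0 0 0 0"}}

```text
clock: 27.32
ee_pos: [0.4085, -0.2339, 0.2168]
tcp_rot: [0.158, 0.987, -0.0, -0.0]
contact_force: [0.1, 1.4, 0.7]
grip_width: 0.998
grasp_force: 0.0
```

Run:
```python
from h import *
p,d,cam=shot("wrist"); cv2.imwrite("pics/w6.png",p[:,:,::-1]); P=cloud(cam,d);s=status.state(); print(s["ee_pos"],s["tcp_rot"].round(3),s["joints"].round(2));a=(.407,-.234)
q=low(P,.009,.2,a,.15);print("rest",rect(P[q]))
q=low(P,.085,.095,a,.08);print("jar top",rect(P[q]),P[q][:,2].mean())
```

```text
[ 0.40876905 -0.23318667  0.21670952] [ 0.158  0.988 -0.    -0.   ] [-0.29  0.04  0.7   2.04 -0.03  1.08  1.68]
rest (array([ 404.3, -235.8]), array([ 84.2, 169.9]), 72.4)
jar top (array([ 408.9, -235.9]), array([52.5, 53.2]), 30.0) 0.08969483772430283
```

View pics/w6.png

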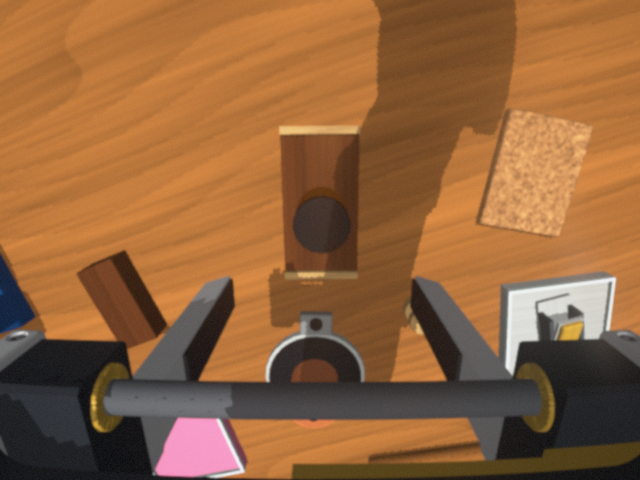

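Call:
{"op": "step_arm", "data": {"steps": "-1 0 -0.2 -3 0;-1 0 0 -4 0;-1 0 0 -4 0;-1 0 0 -3.5 0;-1 0 0 -2 0;-1 0 0 -1 0;-1 0 0 0 0"}}

```text
clock: 28.25
ee_pos: [0.4085, -0.2353, 0.0417]
tcp_rot: [0.157, 0.988, 0.0, -0.0]
contact_force: [-0.1, -0.1, -0.3]
grip_width: 1.003
grasp_force: 0.0
```

Call:
{"op": "step_arm", "data": {"steps": "1 0 0 0 0;1 0 0 0 0;1 0 0 0 0;1 0 0 0 0;1 0 0 0 0;1 0 0 0 0;1 0 0 0 0"}}

```text
clock: 29.12
ee_pos: [0.4086, -0.2358, 0.042]
tcp_rot: [0.158, 0.987, 0.0, 0.0]
contact_force: [0.3, 2.4, 5.9]
grip_width: 0.57
grasp_force: 40.0
```

Call:
{"op": "step_arm", "data": {"steps": "1 0 0 1 0;1 0 0 3 0;1 0 0 4 0;1 0 0 2 0;1 0.4 2.5 0 0;1 0.8 5 0 0;1 0.8 5 0 0;1 0.8 5 0 0"}}

```text
clock: 30.12
ee_pos: [0.4363, -0.0597, 0.1424]
tcp_rot: [0.158, 0.987, 0.0, 0.0]
contact_force: [0.9, 0.4, -2.4]
grip_width: 0.568
grasp_force: 40.0
```

Call:
{"op": "step_arm", "data": {"steps": "1 0.6 4 0 0;1 0.4 2.5 0 0;1 0 0 -4 0;1 0 0 -3 0;1 0 0 -1.5 0;1 0 0 -0.8 0;1 0 0 0 0;1 0 0 0 0"}}

```text
clock: 31.12
ee_pos: [0.447, 0.0041, 0.0496]
tcp_rot: [0.158, 0.987, 0.0, 0.001]
contact_force: [0.1, 0.0, -3.0]
grip_width: 0.569
grasp_force: 40.0
```

Call:
{"op": "step_arm", "data": {"steps": "1 0 0 -0.4 0;1 0 0 -0.2 0;1 0 0 0 0;1 0 0 -0.1 0;1 0 0 0 0"}}

```text
clock: 31.75
ee_pos: [0.4466, 0.004, 0.042]
tcp_rot: [0.158, 0.987, 0.0, 0.0]
contact_force: [-0.6, 0.3, 1.0]
grip_width: 0.569
grasp_force: 40.0
```

Call:
{"op": "step_arm", "data": {"steps": "-1 0 0 0 0;-1 0 0 0 0;-1 0 0 0 0;-1 0 0 0 0;-1 0 0 5 0;-1 0 0 6 0;-1 0 0 6 0;-1 0 0 0 0"}}

```text
clock: 32.75
ee_pos: [0.4486, 0.0045, 0.2157]
tcp_rot: [0.158, 0.987, 0.002, 0.003]
contact_force: [1.0, 1.1, -1.6]
grip_width: 0.998
grasp_force: 0.0
```

Call:
{"op": "step_arm", "data": {"steps": "-1 3 0 0 0.086;-1 5 0 0 0.086;-1 5 0 0 0.086;-1 4 0 0 0;-1 2 -0.5 0 0;-1 0 0 0 0"}}

```text
clock: 33.5
ee_pos: [0.6367, -0.0017, 0.2102]
tcp_rot: [0.03, 1.0, -0.001, -0.001]
contact_force: [-1.7, 0.4, -0.7]
grip_width: 0.998
grasp_force: 0.0
```

Run:
```python
from h import *
p,d,cam=shot("wrist"); cv2.imwrite("pics/w7.png",p[:,:,::-1]); P=cloud(cam,d);s=status.state(); print(s["ee_pos"],s["tcp_rot"].round(3),s["joints"].round(2));a=(.652,-.003)
q=low(P,.009,.2,a,.15);print("tray",rect(P[q]))
q=low(P,.03,.095,a,.08);print("plane>30",rect(P[q]),np.percentile(P[q][:,2],[50,99]))
q=low(P,.040,.048,a,.08);print("cheeks",rect(P[q]))
b=(.4466,.004);q=low(P,.085,.095,b,.08);print("jar top",rect(P[q]),P[q][:,2].mean())
```

```text
[ 0.63588836 -0.00141737  0.21061383] [ 0.03   1.    -0.001 -0.001] [-0.55  0.38  0.6   1.69 -0.23  1.14  1.62]
tray (array([ 6.513e+02, -6.000e-01]), array([136.6, 137. ]), 78.9)
plane>30 (array([647.1,  -3.8]), array([42.1, 71.2]), 86.6) [0.04657949 0.05951141]
cheeks (array([646.6, -22.3]), array([ 5.1, 69.9]), 86.7)
jar top (array([462.4,   2.1]), array([52.5, 22.9]), 86.0) 0.0894693935688062
```

View pics/w7.png

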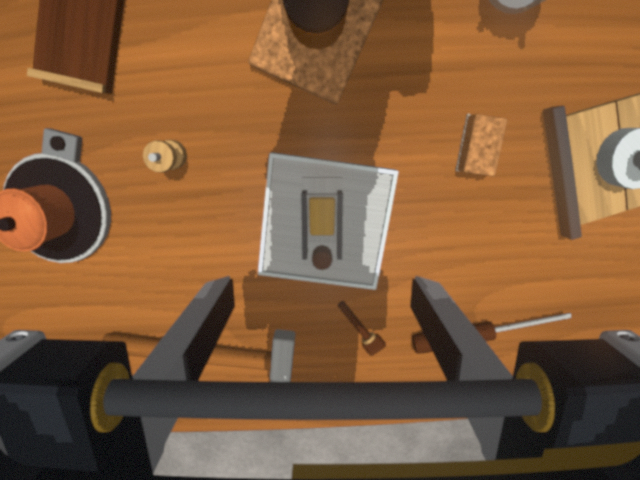

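Call:
{"op": "step_arm", "data": {"steps": "-0.36 1.1 -0.2 -2 0;-0.36 0 0 -4 0;-0.36 0 0 -4 0;-0.36 0 0 -3 0;-0.36 0 0 -2 0;-0.36 0 0 0 0;-0.36 0 0 0 0"}}

```text
clock: 34.42
ee_pos: [0.648, -0.003, 0.0628]
tcp_rot: [0.029, 1.0, 0.0, 0.001]
contact_force: [0.9, -0.4, 1.2]
grip_width: 0.686
grasp_force: 0.0
```

Run:
```python
from h import *
s=status.state(); print(s["ee_pos"],s["tcp_rot"].round(3),s["contact_force"])
```

```text
[ 0.64802183 -0.00304573  0.06282784] [0.029 1.    0.    0.001] [ 0.89854216 -0.44916561  1.16137978]
```

Call:
{"op": "step_arm", "data": {"steps": "-0.36 -0.1 -0.1 -2 0;-0.36 0 0 -1.5 0;-0.36 0 0 -0.6 0;-0.36 0 0 0 0;1 0 0 0 0;1 0 0 0 0;1 0 0 0 0;1 0 0 0 0"}}

```text
clock: 35.42
ee_pos: [0.6467, -0.0038, 0.0212]
tcp_rot: [0.029, 1.0, 0.0, 0.0]
contact_force: [-0.3, 1.1, 2.9]
grip_width: 0.421
grasp_force: 40.0
```

Call:
{"op": "step_arm", "data": {"steps": "1 0 0 0 0;1 0 0 0 0"}}

```text
clock: 35.67
ee_pos: [0.6467, -0.0038, 0.0212]
tcp_rot: [0.029, 1.0, 0.0, 0.0]
contact_force: [-0.2, 1.4, 6.9]
grip_width: 0.424
grasp_force: 40.0
```

Call:
{"op": "step_arm", "data": {"steps": "1 0 0 1 0;1 0 0 3 0;1 0 0 5 0;1 -1 -1 4 0;1 -4 -3.8 0 -0.062;1 -4.2 -4 0 -0.062;1 -4.2 -4 0 -0.062;1 -4.2 -4 0 -0.062"}}

```text
clock: 36.67
ee_pos: [0.4685, -0.1731, 0.151]
tcp_rot: [0.154, 0.988, 0.0, -0.0]
contact_force: [1.9, -0.4, -4.2]
grip_width: 0.421
grasp_force: 40.0
```

Call:
{"op": "step_arm", "data": {"steps": "1 -4 -3.8 0 0;1 -2.6 -2.6 0 0;1 0 0 -4 0;1 0 0 -3 0;1 0 0 -2 0;1 0 0 0 0;1 0 0 0 0"}}

```text
clock: 37.55
ee_pos: [0.4046, -0.2362, 0.0617]
tcp_rot: [0.153, 0.988, -0.0, 0.0]
contact_force: [-0.0, -0.3, -4.9]
grip_width: 0.422
grasp_force: 40.0
```

Run:
```python
from h import *
s=status.state(); print(s["ee_pos"],s["tcp_rot"].round(3),s["contact_force"])
p,d,cam=shot("wrist"); cv2.imwrite("pics/w8.png",p[:,:,::-1])
```

```text
[ 0.40464182 -0.23621756  0.06167906] [ 0.153  0.988 -0.     0.   ] [-1.26397969e-03 -2.64954337e-01 -4.94537669e+00]
```

View pics/w8.png

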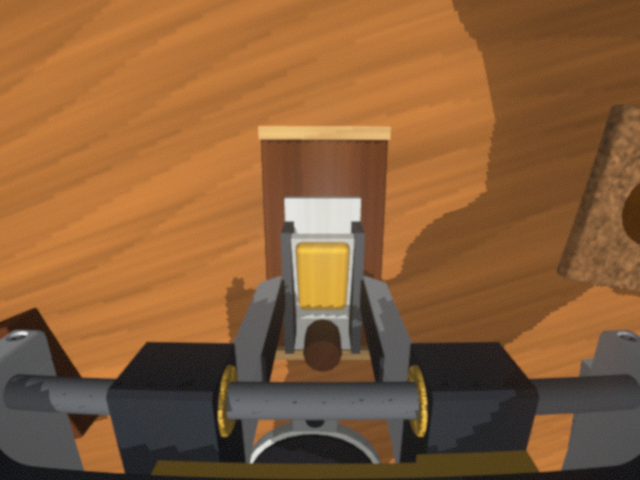

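Call:
{"op": "step_arm", "data": {"steps": "1 0 0 -1.5 0;1 0 0 -1.3 0;1 0 0 -0.7 0;1 0 0 -0.3 0;1 0 0 0 0;1 0 0 0 0"}}

```text
clock: 38.35
ee_pos: [0.4046, -0.2361, 0.0231]
tcp_rot: [0.153, 0.988, -0.0, 0.0]
contact_force: [-0.6, 0.5, -4.3]
grip_width: 0.42
grasp_force: 40.0
```

Call:
{"op": "step_arm", "data": {"steps": "1 0 0 -0.1 0;1 0 0 -0.1 0;1 0 0 0 0;1 0 0 0 0"}}

```text
clock: 38.85
ee_pos: [0.4046, -0.2359, 0.0211]
tcp_rot: [0.153, 0.988, 0.0, 0.0]
contact_force: [-1.9, 1.3, 6.1]
grip_width: 0.421
grasp_force: 40.0
```

Call:
{"op": "step_arm", "data": {"steps": "-0.36 0 0 0 0;-0.36 0 0 0 0;-0.36 0 0 0 0;-0.36 0 0 4 0;-0.36 0 0 5 0;-1 0 0 6 0;-1 0 0 4 0;-1 0 0 0 0"}}

```text
clock: 39.85
ee_pos: [0.406, -0.2363, 0.2134]
tcp_rot: [0.153, 0.988, 0.001, 0.003]
contact_force: [0.2, 0.9, -1.3]
grip_width: 0.96
grasp_force: 0.0
```

Run:
```python
from h import *
p,d,cam=shot("wrist"); P=cloud(cam,d);s=status.state(); print(s["ee_pos"],s["joints"].round(2));a=(.4045,-.2359)
q=low(P,.009,.2,a,.15);print("rest",rect(P[q]))
q=low(P,.035,.095,a,.08);print("plane",rect(P[q]),np.percentile(P[q][:,2],[50,99]))
q=low(P,.085,.095,(.4466,.004),.08);print("jar top",rect(P[q]),P[q][:,2].mean())
```

```text
[ 0.40516408 -0.2357798   0.21174458] [-0.42  0.03  0.85  2.05 -0.03  1.06  1.71]
rest (array([ 404.4, -236. ]), array([ 84.3, 170. ]), 72.4)
plane (array([ 405.5, -237. ]), array([42. , 71.7]), 72.4) [0.04708254 0.05937008]
jar top (array([446. ,   2.3]), array([53.7, 53.4]), 32.8) 0.08978638430739479
```

Call:
{"op": "step_arm", "data": {"steps": "-1 0.5 3 0 0;-1 0.9 5 0 0;-1 0.9 5 0 0;-1 0.9 5 0 0;-1 0.6 4 0 0;-1 0.35 2 0 0;-1 0 0 -3 0;-1 0 0 -3 0"}}

```text
clock: 40.9
ee_pos: [0.4452, 0.0042, 0.149]
tcp_rot: [0.153, 0.988, -0.0, -0.001]
contact_force: [0.3, 1.1, -1.1]
grip_width: 0.999
grasp_force: 0.0
```

Call:
{"op": "step_arm", "data": {"steps": "-1 0 0 -4 0;-1 0 0 -4 0;-1 0 0 -2 0;-1 0 0 -1 0;-1 0 0 0 0;-1 0 0 0 0"}}

```text
clock: 41.65
ee_pos: [0.4463, 0.004, 0.0414]
tcp_rot: [0.153, 0.988, 0.0, 0.0]
contact_force: [0.8, 0.6, -0.2]
grip_width: 0.997
grasp_force: 0.0
```

Call:
{"op": "step_arm", "data": {"steps": "1 0 0 0 0;1 0 0 0 0;1 0 0 0 0;1 0 0 0 0;1 0 0 0 0;1 0 0 0 0;1 0 0 0 0"}}

```text
clock: 42.52
ee_pos: [0.446, 0.0041, 0.0409]
tcp_rot: [0.153, 0.988, 0.0, 0.0]
contact_force: [0.4, 0.8, 1.9]
grip_width: 0.572
grasp_force: 40.0
```

Call:
{"op": "step_arm", "data": {"steps": "1 0 0 1 0;1 0 0 3 0;1 0 0 4 0;1 0 0 2 0;1 2 0 0 0;1 4.5 -0.1 0 0;1 5 -0.1 0 0;1 5 -0.1 0 0"}}

```text
clock: 43.52
ee_pos: [0.6121, 0.0011, 0.1412]
tcp_rot: [0.153, 0.988, -0.0, -0.0]
contact_force: [0.5, 0.4, -2.8]
grip_width: 0.57
grasp_force: 40.0
```

Call:
{"op": "step_arm", "data": {"steps": "1 2.5 -0.1 0 0;1 1.5 -0.1 0 0;1 0 0 -3 0;1 0 0 -3 0;1 0 0 -2 0;1 0 0 0 0;1 0 0 0 0"}}

```text
clock: 44.4
ee_pos: [0.6515, -0.001, 0.062]
tcp_rot: [0.153, 0.988, 0.0, 0.001]
contact_force: [-0.2, 0.4, -3.1]
grip_width: 0.568
grasp_force: 40.0
```

Call:
{"op": "step_arm", "data": {"steps": "1 0 0 -1 0;1 0 0 -0.6 0;1 0 0 -0.3 0;1 0 0 -0.1 0;1 0 0 0 0;1 0 0 0 0"}}

```text
clock: 45.15
ee_pos: [0.651, -0.001, 0.041]
tcp_rot: [0.153, 0.988, -0.0, 0.0]
contact_force: [-0.6, 0.2, 0.7]
grip_width: 0.567
grasp_force: 40.0
```

Call:
{"op": "step_arm", "data": {"steps": "-1 0 0 0 0;-1 0 0 0 0;-1 0 0 0 0;-1 0 0 0 0;-1 0 0 5 0;-1 0 0 6 0;-1 0 0 6 0;-1 0 0 5 0"}}

```text
clock: 46.15
ee_pos: [0.651, -0.0011, 0.2635]
tcp_rot: [0.153, 0.988, 0.0, 0.001]
contact_force: [0.2, -0.6, 0.3]
grip_width: 1.0
grasp_force: 0.0
```

Call:
{"op": "step_arm", "data": {"steps": "-1 -4 0 0 0;-1 0 0 0 0;-1 0 0 0 0"}}

```text
clock: 46.52
ee_pos: [0.6111, -0.0006, 0.261]
tcp_rot: [0.153, 0.988, 0.0, 0.0]
contact_force: [-0.1, 0.2, 0.6]
grip_width: 1.002
grasp_force: 0.0
```

Run:
```python
from h import *
p,d,cam=shot("wrist"); cv2.imwrite("pics/w9.png",p[:,:,::-1]);P=cloud(cam,d);s=status.state(); print(s["ee_pos"],s["clock"],s["contact_force"]);a=(.6513,-.0006)
q=low(P,.009,.2,a,.12);print("tray",rect(P[q]))
q=low(P,.085,.095,a,.08);print("jar top",rect(P[q]),P[q][:,2].mean())
p,d,cam=shot("scene"); cv2.imwrite("pics/s9.png",p[:,:,::-1])
```

```text
[ 0.61131939 -0.00069972  0.2607725 ] 46.575 [-0.23304279  0.18178392  0.51315778]
tray (array([651.6,  -0.9]), array([135.4, 137.4]), 78.9)
jar top (array([651.6,  -1.8]), array([52.5, 52.9]), 74.4) 0.08976019882407983
```

View pics/s9.png

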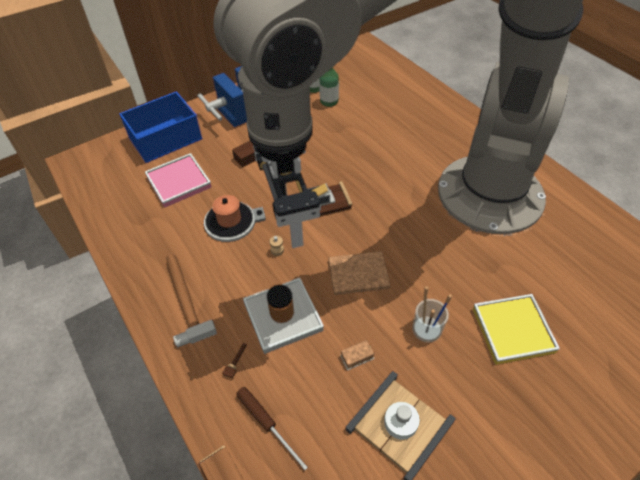

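View pics/w9.png

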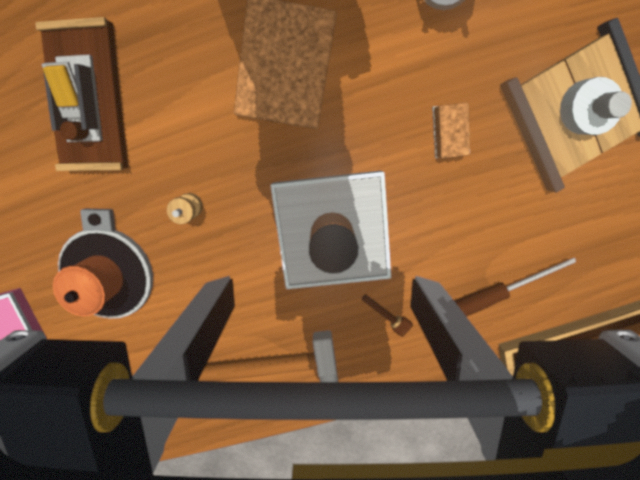

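The scene view shows the pot on the hotplate (228,212), the jar in the tray (280,303), the weight on the glue-up (402,420), the plane on its rest (325,195), an empty mat and the brush glass unmoved (430,320). The wrist view agrees. I'm handing in.

```bash
python3 -c "
from workcell import ctrl
print(ctrl.hand_in())"
```

```text
the job is handed in; nothing more can be done
None
```

The job is handed in: the pot, jar, plane and weight each stand upright within about 2 mm of the middle of their own places, the plane lengthways, and the brush glass was left alone; the robot's clock read about 47 s.

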